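# Lock freshly painted beads in the drying case

## Task

Stand every bead cup that is out on the bench upright on the floor of the wooden drying case, then slide the lid fully shut and, after that, press the padlock's shackle down until it clicks and stays down. Last, open the blue air valve lever to 45 degrees, on the green mark, and leave the other things on the bench where they are.

Things in the scene. Friction and masses are not known exactly. Their poses are not given: they have to be found in the camera images.
- case_floor (a point): Centre of the inner floor of the drying case, a fixed dark wooden box: 184 x 184 mm outside, 164 x 164 mm inside, rim 92 mm and floor 8 mm above the bench; x, y along its sides, z up. Holds four cups 2 x 2 (centres 39 mm off the middle in x and y). On its -y side a grey blower, 192 mm long, 92 mm high, lies under the open lid; on its +y side a brass padlock. Place and yaw vary.
- lid (a joint): Slide of the case's lid, a clear panel in a wooden frame, 188 x 188 mm, top 104 mm above the bench, along the case's y. 0 = fully shut over the box (end stop); grows to 0.19 m as it is slid to the case's -y side, open over the blower. About 2 N to slide; stays where left. Shut, its steel hasp eye lies under the short leg of the shackle.
- lid_handle (a point): Middle of the lid's handle, an upright dark wooden bar on the lid's top at its centre: 80 mm long along the case's x, 16 mm thick along y, its centre 122 mm above the bench, rising from 104 to 142 mm. Axes as the case's.
- shackle (a joint): Padlock shackle travel: 0 = raised and open (as found), 0.018 m = fully down (end stop). It springs back up if let go before about 0.012 m; past that the hidden pawl clicks over and draws it down and keeps it there. Pushing it takes up to about 8 N.
- shackle_top (a point): Top middle of the steel padlock shackle: a U of 9.6 mm round bar, legs 36 mm apart along the case's y, flat for 20 mm on top. This top is 151 mm above the bench when open, 133 mm when locked. The brass padlock body (60 mm along y x 30 mm, top 88 mm above the bench) is fixed upright 128 mm from the case's centre on its +y side. z up, axes as the case's.
- valve (a joint): Angle of the air valve's lever, rad: 0 = closed, lever along the stand's -x (roughly to the robot), growing counter-clockwise seen from above to 1.571 = fully open, lever along the stand's -y. A green mark on and beside the white scale under the lever shows 0.785 (45 degrees). Takes about 0.15 N m; stays where left.
- lever_grip (a point): Grip point of the valve's blue lever, 65 mm out from its axis, 112 mm above the bench. The lever bar is 14 mm wide, 24 mm tall (98 to 122 mm above the bench) and runs from 10 to 90 mm out from the axis; its own -x axis points outward along the lever.
- valve_axis (a point): Point on the valve's vertical turning axis, 112 mm above the bench. Axes are the fixed stand's: -x is the closed direction, -y fully open. The stand has a 70 x 170 mm foot, a copper pipe loop along y, a brass valve body and a white scale disc of 44 mm radius 87 mm above the bench. Place and yaw vary.
- cup1_mid (a point): Bead cup with green glass eye beads; may be absent. Round steel cup 58 mm across and 18 mm high with heads of beads to about 27 mm, and an upright wooden lifting stem 14 mm thick in its middle, 78 mm high in all. This point is on the stem's axis half-way up, 39 mm above the cup's underside; z up along the stem. About 140 g, low and stable; grip it by the upper stem.
- cup2_mid (a point): Bead cup with dark blue eye beads; may be absent. Round steel cup 58 mm across and 18 mm high with heads of beads to about 27 mm, and an upright wooden lifting stem 14 mm thick in its middle, 78 mm high in all. This point is on the stem's axis half-way up, 39 mm above the cup's underside; z up along the stem. About 140 g, low and stable; grip it by the upper stem.
- cup3_mid (a point): Bead cup with red cube-shaped beads; may be absent. Round steel cup 58 mm across and 18 mm high with heads of beads to about 27 mm, and an upright wooden lifting stem 14 mm thick in its middle, 78 mm high in all. This point is on the stem's axis half-way up, 39 mm above the cup's underside; z up along the stem. About 140 g, low and stable; grip it by the upper stem.
- cup4_mid (a point): Bead cup with orange eye beads; may be absent. Round steel cup 58 mm across and 18 mm high with heads of beads to about 27 mm, and an upright wooden lifting stem 14 mm thick in its middle, 78 mm high in all. This point is on the stem's axis half-way up, 39 mm above the cup's underside; z up along the stem. About 140 g, low and stable; grip it by the upper stem.
- cup5_mid (a point): Bead cup with yellow eye beads; may be absent. Round steel cup 58 mm across and 18 mm high with heads of beads to about 27 mm, and an upright wooden lifting stem 14 mm thick in its middle, 78 mm high in all. This point is on the stem's axis half-way up, 39 mm above the cup's underside; z up along the stem. About 140 g, low and stable; grip it by the upper stem.
- jar: Bystander, not to be disturbed: amber glass jar, 52 mm wide, 70 mm high. Origin at its underside.
- glaze: Bystander, not to be disturbed: blue bottle, 48 mm wide, 110 mm high. Origin at its underside.
- bowl: Bystander, not to be disturbed: white bowl, 90 mm wide, 35 mm high. Origin at its underside.
- brush: Bystander, not to be disturbed: brush lying on the bench. Origin at its underside.
- scoop: Bystander, not to be disturbed: spoon lying on the bench. Origin at its underside.
- block: Bystander, not to be disturbed: cork block 90 x 50 x 30 mm. Origin at its underside.

How it is judged (in metres and radians):
On the way, in this order (a step that is already met when the one before it is completed fails the run):
1. every bead cup present stands in the drying case, let go (x of cup1_mid in the frame of case_floor between -0.06 and 0.06 m and y of cup1_mid in the frame of case_floor between -0.06 and 0.06 m and z of cup1_mid in the frame of case_floor between 0.03 and 0.048 m and angle between each of cup1_mid, cup2_mid, cup3_mid, cup4_mid, cup5_mid's own z axis and vertical below 0.2 rad and x of cup2_mid in the frame of case_floor between -0.06 and 0.06 m and y of cup2_mid in the frame of case_floor between -0.06 and 0.06 m and z of cup2_mid in the frame of case_floor between 0.03 and 0.048 m and x of cup3_mid in the frame of case_floor between -0.06 and 0.06 m and y of cup3_mid in the frame of case_floor between -0.06 and 0.06 m and z of cup3_mid in the frame of case_floor between 0.03 and 0.048 m and x of cup4_mid in the frame of case_floor between -0.06 and 0.06 m and y of cup4_mid in the frame of case_floor between -0.06 and 0.06 m and z of cup4_mid in the frame of case_floor between 0.03 and 0.048 m and x of cup5_mid in the frame of case_floor between -0.06 and 0.06 m and y of cup5_mid in the frame of case_floor between -0.06 and 0.06 m and z of cup5_mid in the frame of case_floor between 0.03 and 0.048 m and contact force between each of cup1, cup2, cup3, cup4, cup5 and the fingers below 0.3 N), for 0.3 s.
2. the lid is slid fully shut (value of joint lid below 0.006 m), for 0.2 s.
3. the padlock shackle is pressed down and has clicked, with the lid shut (value of joint shackle above 0.0165 m and value of joint lid below 0.006 m), for 0.2 s.
4. the valve lever stands at 45 degrees (value of joint valve between 0.663225 and 0.907571 rad), for 0.2 s.
At the end, for the whole second after the job is handed in: Every bead cup present stands upright (within 0.2 rad) on the case's floor, the lid is shut to within 6 mm, the shackle is down at least 16.5 of its 18 mm, the valve lever is at 45 degrees within 7, and all is at rest (all of step 3 and all of step 4 and x of cup1_mid in the frame of case_floor between -0.06 and 0.06 m and y of cup1_mid in the frame of case_floor between -0.06 and 0.06 m and z of cup1_mid in the frame of case_floor between 0.03 and 0.048 m and angle between each of cup1_mid, cup2_mid, cup3_mid, cup4_mid, cup5_mid's own z axis and vertical below 0.2 rad and x of cup2_mid in the frame of case_floor between -0.06 and 0.06 m and y of cup2_mid in the frame of case_floor between -0.06 and 0.06 m and z of cup2_mid in the frame of case_floor between 0.03 and 0.048 m and x of cup3_mid in the frame of case_floor between -0.06 and 0.06 m and y of cup3_mid in the frame of case_floor between -0.06 and 0.06 m and z of cup3_mid in the frame of case_floor between 0.03 and 0.048 m and x of cup4_mid in the frame of case_floor between -0.06 and 0.06 m and y of cup4_mid in the frame of case_floor between -0.06 and 0.06 m and z of cup4_mid in the frame of case_floor between 0.03 and 0.048 m and x of cup5_mid in the frame of case_floor between -0.06 and 0.06 m and y of cup5_mid in the frame of case_floor between -0.06 and 0.06 m and z of cup5_mid in the frame of case_floor between 0.03 and 0.048 m and linear speed of each of cup1, cup2, cup3, cup4, cup5 below 0.02 m/s and velocity of joint valve between -0.02 and 0.02 rad/s); the robot touches nothing.
It fails at once if a bystander is moved by more than 50 mm (distance of any of jar, glaze, bowl, brush, scoop, block from where it was at the start of the episode above 0.05 m).
Of cup1, cup2, cup3, cup4, cup5 only 3 to 4 are there at a start; the rules pass over those that are not, and their reading is None.
At some moment in a run one of cup1, cup2, cup3, cup4, cup5 may be knocked a few centimetres aside while the robot is not near it.
Once in a run the grip may slacken for a moment while it holds something.
It also fails if it takes over 210 s, if anything falls off the work surface, if the arm or the gripper's body presses on something with over 40 N, if the wrist force passes 120 N, or if a joint passes its speed limit or range.

## Robot

A 6-joint arm with a two-finger parallel gripper is mounted at the origin on the work surface. World frame = base frame: x ahead of the robot, y to its left, z up, the work surface at z = 0. Lengths are in mm, angles in rad, forces in N, time in s.
With the tool pointing down it reaches from about 400 to 825 mm from the base axis. Payload 7 kg.
Tool frame: the origin (TCP) lies between the finger pads; the fingertips stand 11 mm ahead of it and the grasp point (between the pads) lies 8 mm behind it (robot.tips_ahead is the distance from the TCP to the fingertips, in mm); z points along the fingers, x is the direction in which the jaws open and shut, and the axes are right-handed (so a half turn about z gives the same grasp; the last joint's range is limited). The gripper opens to 85 mm and grips with 20 to 120 N. Pads are 22 mm wide; open, the fingers measure 114 mm over their backs; the gripper's body (76 mm by 85 mm) begins 54 mm behind the grasp point. The pads swing forward as they close: fully open they stand 13 mm farther back than shut.
Start: joints at [-0.926, 0.359, 0.012, 0, -1.224, -0.288], TCP at [235.735, -632.475, 242.302] pointing down, gripper open.
Joint ranges: [-3.07, 3.07], [-1.43, 2.12], [-1.02, 1.25], [-3.03, 1.67], [-3.05, -0], [-3.03, 3.03]. Speed limits (rad/s): [2.39, 2.39, 3.01, 3.14, 3.14, 3.14].

## Interface

Orientations are given as a 3x3 rotation matrix whose columns are the frame's x, y, z axes.
In Python, from bench import monitor, eyes, job_done, robot gives the robot as it stands.
- The arm moves only by the tool servo_tool, never from a script. Its argument "increments" is a list of rows, each a list of 7 numbers: the shift along the world's x, y, z in mm, then the turn, a rotation vector about the world's x, y, z in degrees, then the opening, from 0 (shut) to 1 (fully open). A call has exactly 10 rows; each row is the pose to reach, as a shift and turn from the pose commanded when the call began; what a row does not reach only later rows make up. A row lasts 1/8 s, in which the tool goes at most 62.5 mm and 10.7 degrees, less where a joint would pass 70% of its speed; a pose out of reach is approached as far as the arm can. A call with a gripper value outside its range is refused whole. The fingers move at their own pace and stop on an object; "grip_force" is the grip in N (left out, the last holds). Time passes only in rows, so rows that repeat a pose let the fingers close, or fill a call up. It gives the time, the measured TCP pose, the force and the opening at its end, in the units of the state.
- monitor.observe(): the state, without advancing time (a new reading comes with each control period).
- eyes.get_image(name): name is "side" or "top" or "wrist"; returns the picture (384x512x3 uint8, blue, green, red); there is no depth.
- eyes.camera_info(name): a dict with "K" (3x3 intrinsics, pixels), "distortion" ([k1, k2, p1, p2, k3] as OpenCV has them; the pictures are not rectified), "camera_from_world" (4x4, takes a point from world to camera coordinates). Camera axes: x right, y down, z forward; pixel columns grow to the right and rows downward; lengths in mm; the calibration is good to about 2 mm. A picture is of the moment at which its call begins: read the wrist's pose just before it. camera_info takes no time and is no camera call; for the wrist camera it gives the pose at the moment of the call.
- job_done(): hands the job in, once; it reports no verdict.
The state is a dict: "clock": time; "qpos": joint angles; "dq": joint speeds; "joint_efforts": joint torques, N m; "tcp_pos": TCP position; "tool_rot": TCP orientation; "force": force on the tool from outside, world axes, zero at the start; "wrist_torque": the same for the moment, N m; "grip_width": finger opening in mm.
Only numpy, scipy, OpenCV 4.12 (cv2) and the standard library are available. Lean on these libraries where they do the work, as an engineer would, in place of code of your own. Each camera call takes 0.05 s, during which the arm holds its last target.

## Working session

There is one attempt and no reset: what is moved stays moved. The work goes in short steps, Python scripts to look and compute and a tool call to move; the robot and the scene stay as the last step left them, time stands still between calls to the robot, and variables do not carry over. Pictures are saved under pics/ and viewed, and the job is handed in when it is done.

Besides the shell and the picture viewer there is one more tool, called as a command line: name --pt "numbers of a row" for each row, then --argument value for the rest. servo_tool: Moves the arm, as the interface text tells. Its arguments: {"type":"object","properties":{"increments":{"type":"array"},"grip_force":{"type":"number"}},"required":["increments"]}

```bash
ls; mkdir -p pics; python3 - <<'E'
from bench import monitor, eyes, robot
import cv2,numpy as np
s=monitor.observe();print(s)
for n in ["top","side","wrist"]:
    i=eyes.camera_info(n);print(n,np.round(i["K"],1).tolist(),i["distortion"],np.round(i["camera_from_world"],3).tolist())
    cv2.imwrite(f"pics/{n}0.png",eyes.get_image(n))
E
```

```text
pics
{'clock': 0.0, 'qpos': array([-9.25886860e-01,  3.59379710e-01,  1.10801534e-02, -3.95014738e-04,
       -1.22410997e+00, -2.88099324e-01]), 'dq': array([-0.00275399, -0.00025359, -0.00047017, -0.00072882, -0.00097694,
        0.00013014]), 'joint_efforts': array([ 1.36454186e-03, -5.83322096e+01,  2.93427318e+01,  6.93711519e+00,
       -6.14843419e-03, -5.18538172e-06]), 'tcp_pos': array([ 235.59695623, -632.05321905,  241.36949717]), 'tool_rot': array([[-3.49160464e-01,  9.37062707e-01, -6.72824332e-04],
       [ 9.37061492e-01,  3.49161098e-01,  1.51250004e-03],
       [ 1.65223146e-03, -1.02372557e-04, -9.99998630e-01]]), 'force': array([-0.22923262, -0.02333422,  0.21456785]), 'wrist_torque': array([-0.00283399,  0.0046317 , -0.01671284]), 'grip_width': 85.74272609943078}
top [[431.3, 0.0, 260.4], [0.0, 431.3, 192.7], [0.0, 0.0, 1.0]] [-0.09575705  0.          0.          0.          0.        ] [[-0.012, -1.0, -0.012, -24.518], [-0.992, 0.013, -0.126, 510.745], [0.126, 0.011, -0.992, 1272.742], [0.0, 0.0, 0.0, 1.0]]
side [[475.2, 0.0, 269.0], [0.0, 475.2, 191.4], [0.0, 0.0, 1.0]] [-0.18517487  0.          0.          0.          0.        ] [[0.954, 0.301, -0.012, -450.974], [0.165, -0.556, -0.815, -35.075], [-0.252, 0.775, -0.58, 1931.14], [0.0, 0.0, 0.0, 1.0]]
wrist [[326.6, 0.0, 264.9], [0.0, 326.6, 189.7], [0.0, 0.0, 1.0]] [-0.02103546  0.          0.          0.          0.        ] [[-0.349, 0.937, 0.002, 674.298], [0.902, 0.336, 0.271, -35.431], [0.253, 0.097, -0.963, 378.973], [0.0, 0.0, 0.0, 1.0]]
```

View pics/top0.png

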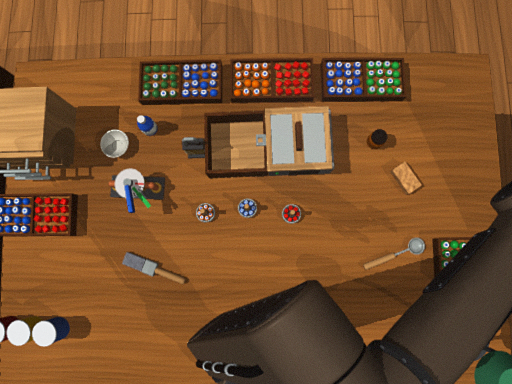

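View pics/side0.png

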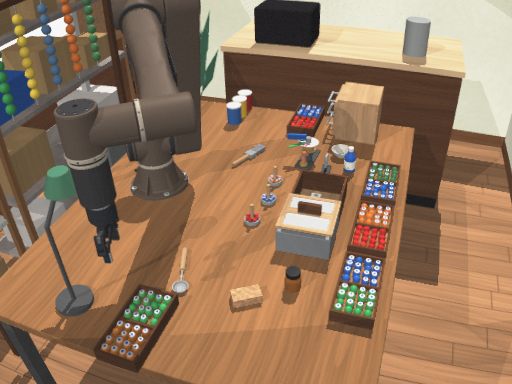

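View pics/wrist0.png

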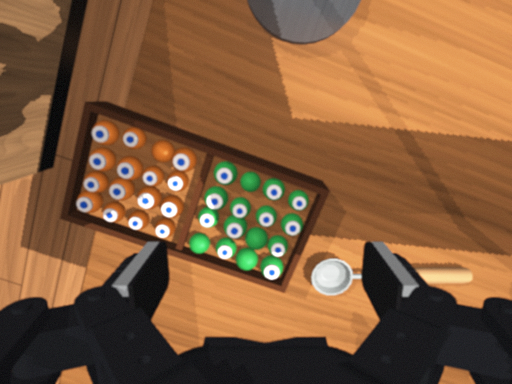

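Three cups show in the top view: orange at about (205,212), blue at (248,208) and red at (291,213). The case is near (265,140), with the padlock on its left at (193,148). The valve is at (130,185). I'll zoom in next.

```bash
cat > h.py <<'E'
from bench import monitor, eyes
import cv2,numpy as np
def cast(n,pts,z,info=None):
    i=info or eyes.camera_info(n)
    K=np.array(i["K"]);d=np.array(i["distortion"]);T=np.array(i["camera_from_world"])
    p=cv2.undistortPoints(np.array(pts,float).reshape(-1,1,2),K,d).reshape(-1,2)
    R=T[:3,:3];c=-R.T@T[:3,3]
    r=np.c_[p,np.ones(len(p))]@R
    return c+r*((np.asarray(z)-c[2])/r[:,2])[:,None]
def proj(n,P,info=None):
    i=info or eyes.camera_info(n);T=np.array(i["camera_from_world"])
    return cv2.projectPoints(np.array(P,float).reshape(-1,3),cv2.Rodrigues(T[:3,:3])[0],T[:3,3],np.array(i["K"]),np.array(i["distortion"]))[0].reshape(-1,2)
E
python3 - <<'E'
import cv2
im=cv2.imread('pics/top0.png')
cv2.imwrite('pics/top0a.png',cv2.resize(im[90:240,90:350],None,fx=3,fy=3,interpolation=cv2.INTER_CUBIC))
im=cv2.imread('pics/side0.png')
cv2.imwrite('pics/side0a.png',cv2.resize(im[110:270,220:400],None,fx=3.5,fy=3.5,interpolation=cv2.INTER_CUBIC))
E
```

```text
(no output)
```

View pics/top0a.png

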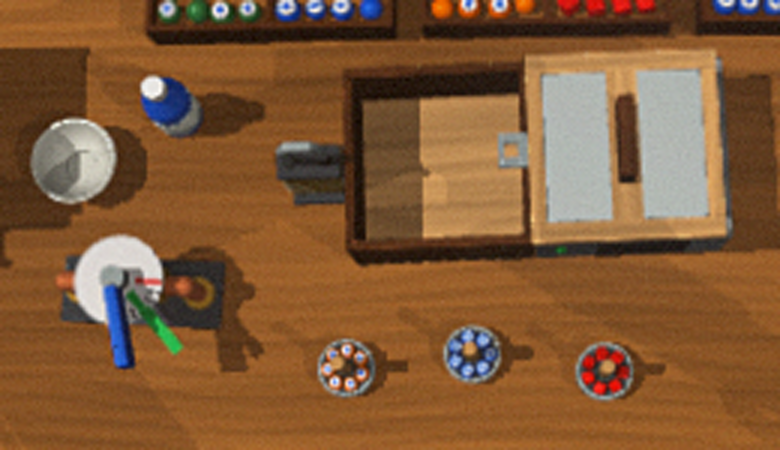

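View pics/side0a.png

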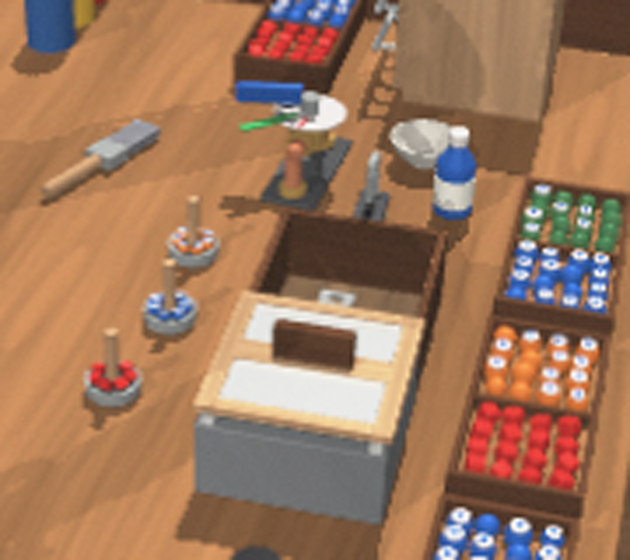

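```bash
python3 - <<'E'
from h import *
f=lambda p:[(x/3+90-.33,y/3+90-.33) for x,y in p]
r=lambda a:np.round(a,1).tolist()
print('cups',r(cast('top',f([(347,367),(472,353),(605,371)]),18)))
print('lid',r(cast('top',f([(526,56),(717,51),(727,243),(530,243)]),104)))
print('rimTL,BL out',r(cast('top',f([(347,70),(357,250)]),92)))
print('handle',r(cast('top',f([(625,97),(629,181)]),142)))
print('disc',r(cast('top',f([(119,279)]),87)),'lever tip, base',r(cast('top',f([(124,366),(114,282)]),122)),'green end',r(cast('top',f([(176,350)]),87)))
print('shackle',r(cast('top',f([(280,147),(342,152)]),151)))
g=lambda p:[(x/3.5+220-.33,y/3.5+110-.33) for x,y in p]
print('side cups',r(cast('side',g([(194,247),(170,313),(112,384)]),18)))
print('side lid',r(cast('side',g([(251,293),(424,319),(389,438),(200,405)]),104)))
im=cv2.imread('pics/top0.png'); hsv=cv2.cvtColor(im,cv2.COLOR_BGR2HSV)
E
```

```text
cups [[455.1, 138.1, 18.0], [467.8, 10.7, 18.0], [447.8, -123.9, 18.0]]
lid [[751.3, -48.0, 104.0], [754.0, -235.6, 104.0], [562.5, -238.4, 104.0], [565.0, -49.4, 104.0]]
rimTL,BL out [[744.0, 129.6, 92.0], [562.6, 118.5, 92.0]]
handle [[697.0, -140.9, 142.0], [615.8, -142.6, 142.0]]
disc [[538.3, 354.1, 87.0]] lever tip, base [[449.6, 335.8, 122.0], [530.1, 347.6, 122.0]] green end [[467.7, 295.7, 87.0]]
shackle [[651.4, 183.8, 151.0], [645.5, 125.3, 151.0]]
side cups [[458.5, 127.6, 18.0], [470.7, -1.8, 18.0], [450.8, -135.7, 18.0]]
side lid [[575.3, -56.8, 104.0], [751.6, -50.5, 104.0], [754.5, -238.0, 104.0], [577.1, -241.8, 104.0]]
```

```bash
python3 - <<'E'
from h import *
s=monitor.observe();T=np.array(eyes.camera_info('wrist')["camera_from_world"]);R=T[:3,:3]
c=-R.T@T[:3,3];print(c, s['tool_rot'].T@(c-s['tcp_pos']), s['tool_rot'].T@R[2])
E
```

```text
[ 171.42082322 -656.59827682  373.08300788] [  -0.29374066  -68.6723673  -131.48794961] [6.02627581e-04 2.71190900e-01 9.62525393e-01]
```

servo_tool --pt "15 60 5 0 0 -2 1" --pt "35 120 10 0 0 -4 1" --pt "55 180 15 0 0 -6 1" --pt "75 240 20 0 0 -8 1" --pt "95 300 25 0 0 -10 1" --pt "115 360 30 0 0 -12 1" --pt "135 420 35 0 0 -14 1" --pt "155 480 40 0 0 -16 1" --pt "175 540 45 0 0 -18 1" --pt "185 590 50 0 0 -19.4 1" --grip_force 40

```text
clock: 1.4
tcp_pos: [420.9, -40.3, 292.6]
tool_rot: [[-0.018, 1.0, 0.001], [1.0, 0.018, 0.0], [0.0, 0.001, -1.0]]
force: [2.1, -0.4, 0.0]
grip_width: 85.5
```

```bash
python3 - <<'E'
from h import *
np.save('wi.npy',eyes.camera_info('wrist'),allow_pickle=True)
cv2.imwrite('pics/w1.png',cv2.resize(eyes.get_image('wrist'),(768,576)))
cv2.imwrite('pics/t1.png',cv2.resize(eyes.get_image('top'),(768,576)))
E
```

```text
(no output)
```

View pics/w1.png

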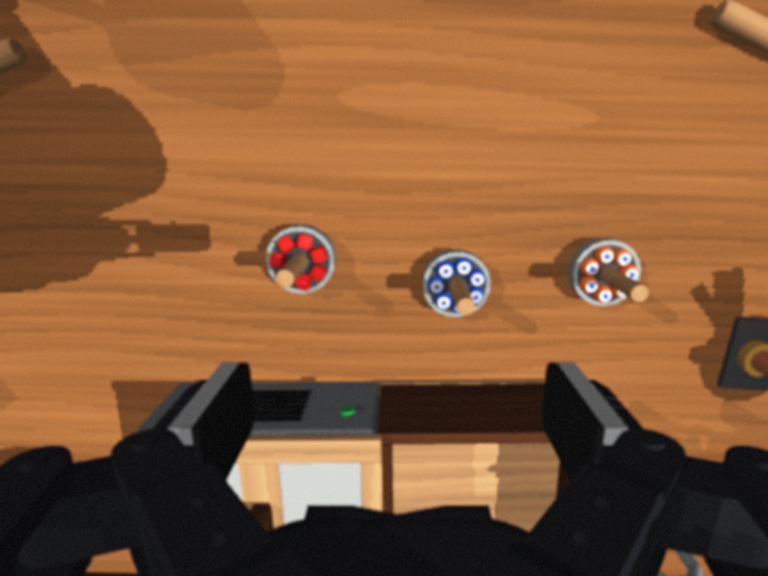

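View pics/t1.png

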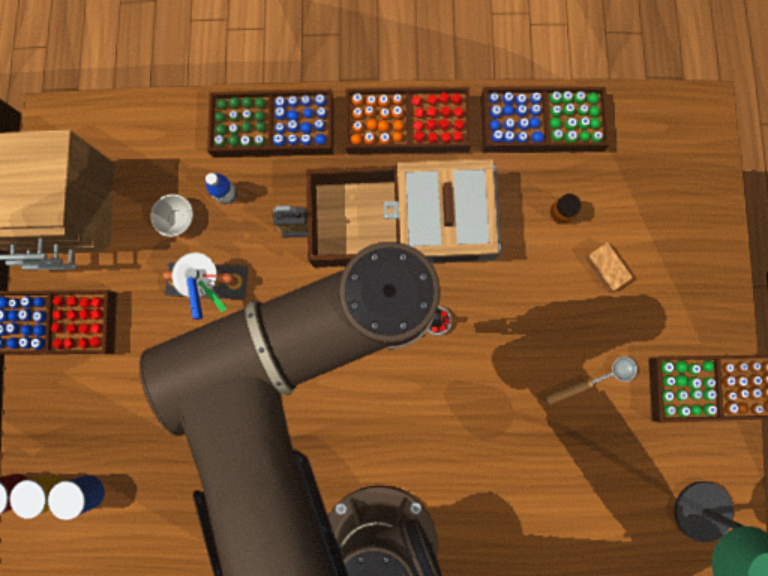

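The new area is clear, so there are only three cups: red (300,259), blue (457,284) and orange (607,272) in the wrist view. Their stem tops are at (287,278), (465,306) and (640,292).

```bash
python3 - <<'E'
from h import *
i=np.load('wi.npy',allow_pickle=True).item()
f=lambda p:[(x/1.5-.17,y/1.5-.17) for x,y in p]
print(np.round(cast('wrist',f([(300,259),(457,284),(607,272)]),18,i),1).tolist())
print(np.round(cast('wrist',f([(287,278),(465,306),(640,292)]),78,i),1).tolist())
f=lambda p:[(x/1.5-.17,y/1.5-.17) for x,y in p]
im=cv2.imread('pics/t1.png');cv2.imwrite('pics/t1a.png',cv2.resize(im[120:330,140:520],None,fx=2.1,fy=2.1,interpolation=cv2.INTER_CUBIC))
E
```

```text
[[445.4, -122.9, 18.0], [465.1, 11.6, 18.0], [452.2, 140.0, 18.0]]
[[446.0, -120.9, 78.0], [465.3, 10.5, 78.0], [452.2, 139.8, 78.0]]
```

View pics/t1a.png

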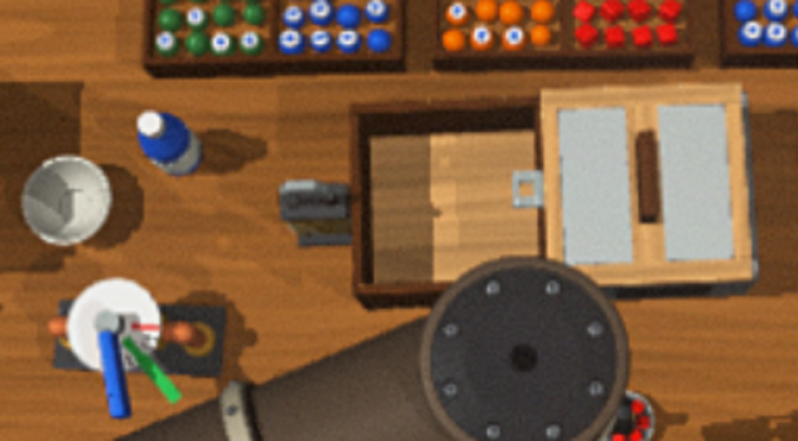

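```bash
python3 - <<'E'
from h import *
i=np.load('wi.npy',allow_pickle=True).item()
f=lambda p:[(x/1.5-.17,y/1.5-.17) for x,y in p]
print(np.round(cast('wrist',f([(380,433),(382,440),(389,443),(539,430)]),92,i),1).tolist())
f=lambda p:[(x/2.1/1.5+140/1.5,y/2.1/1.5+120/1.5) for x,y in p]
r=lambda p,z:np.round(cast('top',f(p),z),1).tolist()
print('rim outer TL BL, inner TL, BL',r([(351,106),(357,292),(361,113),(369,286)],92))
print('floor inner left',r([(370,135),(371,280)],8))
print('lid',r([(541,91),(742,86),(751,278),(546,280)],104),'handle',r([(645,131),(651,222)],142))
print('shackle left end',r([(281,190)],151))
E
```

```text
[[564.9, -51.5, 92.0], [571.1, -49.9, 92.0], [573.6, -44.4, 92.0], [560.4, 71.2, 92.0]]
rim outer TL BL, inner TL, BL [[742.0, 131.3, 92.0], [563.6, 124.4, 92.0], [735.0, 121.8, 92.0], [569.1, 113.3, 92.0]]
floor inner left [[738.3, 123.8, 8.0], [590.3, 122.1, 8.0]]
lid [[749.6, -48.2, 104.0], [752.1, -236.2, 104.0], [569.6, -237.9, 104.0], [570.2, -50.4, 104.0]] handle [[698.3, -141.2, 142.0], [614.4, -144.5, 142.0]]
shackle left end [[646.6, 185.0, 151.0]]
```

servo_tool --pt "22 25 -50 0 0 0 1" --pt "44 51 -100 0 0 0 0.8" --pt "44 51 -140 0 0 0 0.6" --pt "44 51 -180 0 0 0 0.6" --pt "44 51 -215 0 0 0 0.6" --pt "44 51 -235 0 0 0 0.6" --pt "44 51 -235 0 0 0 0.3" --pt "44 51 -235 0 0 0 0" --pt "44 51 -235 0 0 0 0" --pt "44 51 -235 0 0 0 0" --grip_force 50

```text
clock: 2.75
tcp_pos: [465.0, 8.6, 58.0]
tool_rot: [[-0.018, 1.0, 0.001], [1.0, 0.018, 0.001], [0.001, 0.001, -1.0]]
force: [0.4, -0.4, -0.8]
grip_width: 12.4
```

servo_tool --pt "0 0 50 0 0 0 0" --pt "0 0 100 0 0 0 0" --pt "5 0 145 0 0 0 0" --pt "45 6 150 0 0 0 0" --pt "85 12 150 0 0 0 0" --pt "125 18 150 0 0 0 0" --pt "165 24 150 0 0 0 0" --pt "200 27 150 0 0 0 0" --pt "230 27 150 0 0 0 0" --pt "230 27 150 0 0 0 0"

```text
clock: 4.0
tcp_pos: [695.8, 35.4, 206.2]
tool_rot: [[-0.018, 1.0, -0.001], [1.0, 0.018, -0.0], [-0.0, -0.001, -1.0]]
force: [-0.4, -0.8, -1.5]
grip_width: 12.5
```

```bash
python3 - <<'E'
from h import *
np.save('wi.npy',eyes.camera_info('wrist'),allow_pickle=True)
cv2.imwrite('pics/w2.png',cv2.resize(eyes.get_image('wrist'),(768,576)))
print(monitor.observe()['tcp_pos'],monitor.observe()['grip_width'])
E
```

```text
[694.7565399   35.41653075 206.3704783 ] 12.629798975975653
```

View pics/w2.png

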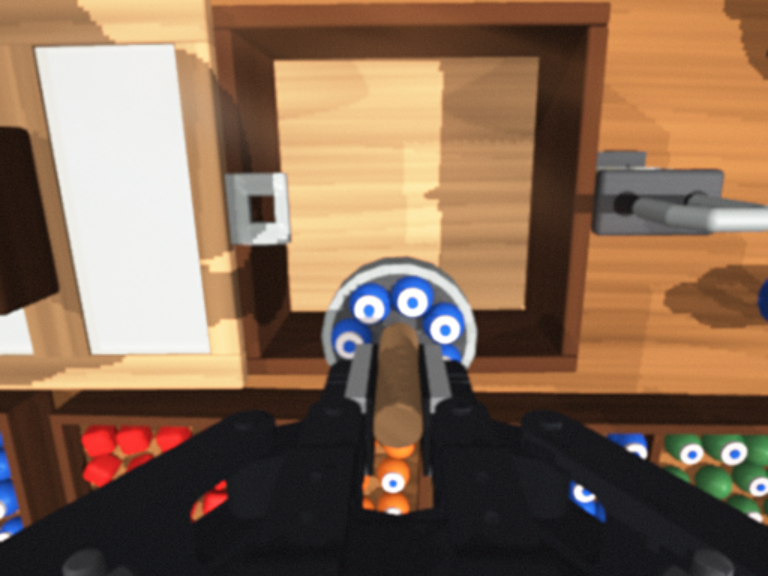

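The whole case is in view. The floor corners are at (274,58), (539,57), (525,310) and (289,312), and the shackle is on the right at (640–768,215).

```bash
cat >> h.py <<'E'
def w15(p,z,i): return np.round(cast('wrist',[(x/1.5-.17,y/1.5-.17) for x,y in p],z,i),1)
E
python3 - <<'E'
from h import *
i=np.load('wi.npy',allow_pickle=True).item()
print('floor',w15([(274,58),(539,57),(525,310),(289,312)],8,i).tolist())
print('rim',w15([(212,4),(608,3),(576,370),(246,372)],92,i).tolist())
print('lock body',w15([(596,172),(721,170),(722,233),(594,235)],88,i).tolist())
E
```

```text
floor [[574.6, -43.8, 8.0], [571.1, 121.0, 8.0], [736.8, 126.5, 8.0], [741.2, -41.2, 8.0]]
rim [[565.7, -51.1, 92.0], [562.0, 128.2, 92.0], [743.1, 134.1, 92.0], [747.5, -47.2, 92.0]]
lock body [[637.1, 133.3, 88.0], [634.7, 196.5, 88.0], [666.5, 203.1, 88.0], [668.9, 136.2, 88.0]]
```

servo_tool --pt "0 4 -40 0 0 0 0" --pt "0 4 -80 0 0 0 0" --pt "0 4 -115 0 0 0 0" --pt "0 4 -132 0 0 0 0" --pt "0 4 -140 0 0 0 0" --pt "0 4 -141 0 0 0 0" --pt "0 4 -141 0 0 0 0.4" --pt "0 4 -141 0 0 0 0.4" --pt "0 4 -141 0 0 0 0.4" --pt "0 4 -100 0 0 0 0.4"

```text
clock: 5.3
tcp_pos: [692.5, 39.1, 104.5]
tool_rot: [[-0.018, 1.0, -0.006], [1.0, 0.018, -0.001], [-0.001, -0.006, -1.0]]
force: [0.9, -0.1, 1.3]
grip_width: 33.9
```

servo_tool --pt "0 0 50 0 0 0 0.4" --pt "0 0 80 0 0 0 0.4" --pt "-50 20 80 0 0 0 0.6" --pt "-100 40 80 0 0 0 0.6" --pt "-150 60 80 0 0 0 0.6" --pt "-200 80 80 0 0 0 0.6" --pt "-243 98 80 0 0 0 0.6" --pt "-243 98 80 0 0 0 0.6" --pt "-243 98 80 0 0 0 0.6" --pt "-243 98 80 0 0 0 0.6"

```text
clock: 6.55
tcp_pos: [452.5, 137.4, 187.3]
tool_rot: [[-0.017, 1.0, 0.0], [1.0, 0.017, -0.0], [-0.0, 0.0, -1.0]]
force: [-0.6, -0.5, 1.0]
grip_width: 51.3
```

```bash
python3 - <<'E'
from h import *
np.save('wi.npy',eyes.camera_info('wrist'),allow_pickle=True)
cv2.imwrite('pics/w3.png',cv2.resize(eyes.get_image('wrist'),(768,576)))
cv2.imwrite('pics/t3.png',cv2.resize(eyes.get_image('top')[80:240,90:350],None,fx=3,fy=3))
s=monitor.observe();print(s['tcp_pos'],s['grip_width'])
E
```

```text
[452.36317789 137.17109163 187.03610319] 51.06144613452992
```

View pics/w3.png

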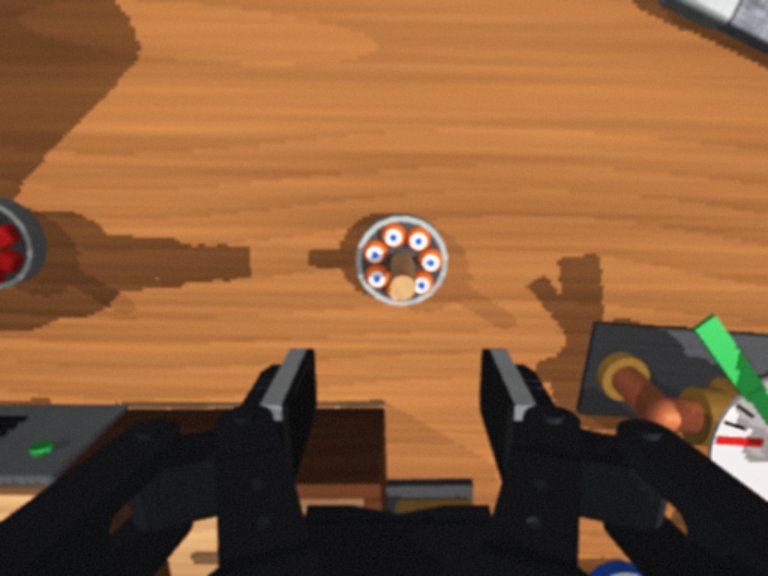

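View pics/t3.png

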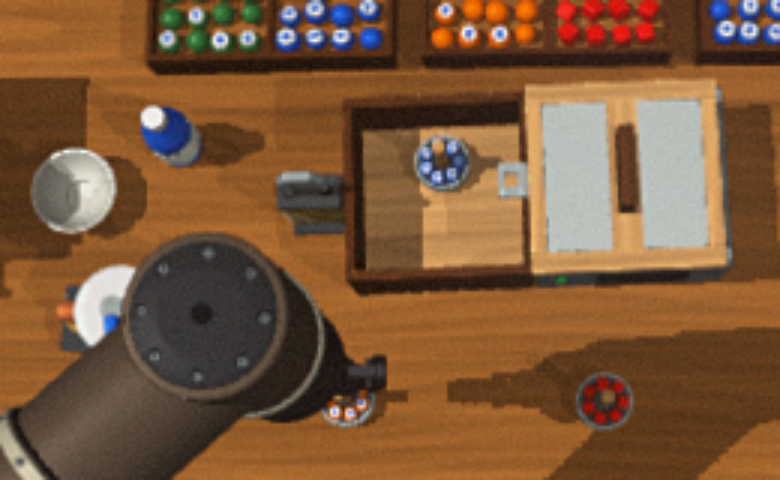

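The blue cup stands in the case. The orange cup is at (402,260), with its stem top at (402,288).

```bash
python3 - <<'E'
from h import *
i=np.load('wi.npy',allow_pickle=True).item()
print(w15([(402,260)],18,i),w15([(402,288)],78,i))
print(cast('top',[(440/3+90,148/3+80)],86),cast('top',[(441/3+90,163/3+80)],26))
E
```

```text
[[452.3 140.   18. ]] [[453.4 139.5  78. ]]
[[693.86350947  36.78112308  86.        ]] [[694.68415243  39.75378405  26.        ]]
```

servo_tool --pt "0 2 -50 0 0 0 0.6" --pt "0 2 -90 0 0 0 0.6" --pt "0 2 -118 0 0 0 0.6" --pt "0 2 -129 0 0 0 0.6" --pt "0 2 -129 0 0 0 0.3" --pt "0 2 -129 0 0 0 0" --pt "0 2 -129 0 0 0 0" --pt "0 2 -129 0 0 0 0" --pt "0 2 -129 0 0 0 0" --pt "0 2 -110 0 0 0 0"

```text
clock: 7.9
tcp_pos: [450.8, 139.0, 76.8]
tool_rot: [[-0.018, 1.0, -0.002], [1.0, 0.018, -0.001], [-0.001, -0.002, -1.0]]
force: [-0.1, 0.5, -1.1]
grip_width: 12.4
```

servo_tool --pt "0 0 40 0 0 0 0" --pt "0 0 90 0 0 0 0" --pt "0 0 130 0 0 0 0" --pt "30 -10 130 0 0 0 0" --pt "70 -25 130 0 0 0 0" --pt "110 -40 130 0 0 0 0" --pt "145 -52 130 0 0 0 0" --pt "163 -61 130 0 0 0 0" --pt "163 -61 130 0 0 0 0" --pt "163 -61 130 0 0 0 0"

```text
clock: 9.15
tcp_pos: [613.8, 78.7, 207.2]
tool_rot: [[-0.018, 1.0, -0.001], [1.0, 0.018, 0.0], [0.0, -0.001, -1.0]]
force: [0.1, -0.0, -1.3]
grip_width: 12.2
```

```bash
python3 - <<'E'
from h import *
cv2.imwrite('pics/w4.png',cv2.resize(eyes.get_image('wrist'),(768,576)))
s=monitor.observe();print(s['tcp_pos'],s['grip_width'])
E
```

```text
[613.84577365  78.82179552 207.44455718] 12.465288159112143
```

View pics/w4.png

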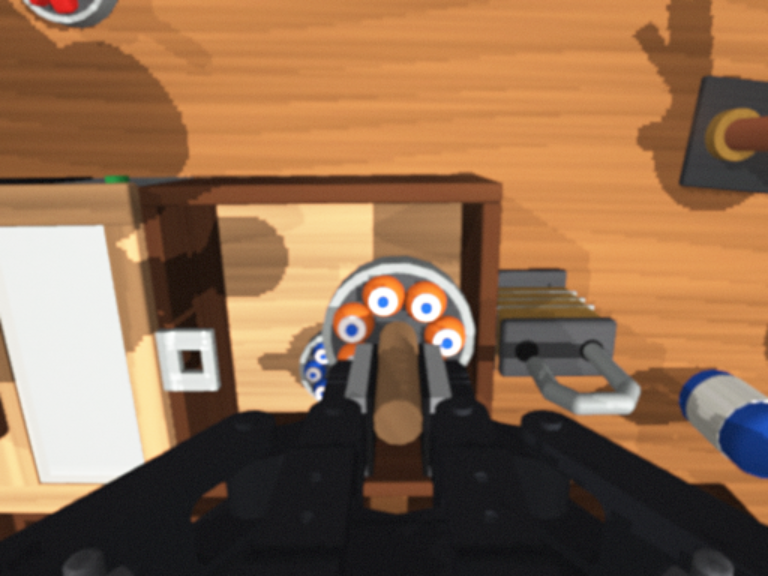

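The orange cup is held over its slot, so I lower it and then go to the red one.

servo_tool --pt "1 0 -40 0 0 0 0" --pt "2 0 -80 0 0 0 0" --pt "2 0 -115 0 0 0 0" --pt "2 0 -132 0 0 0 0" --pt "2 0 -140 0 0 0 0" --pt "2 0 -141 0 0 0 0" --pt "2 0 -141 0 0 0 0.4" --pt "2 0 -141 0 0 0 0.4" --pt "2 0 -141 0 0 0 0.4" --pt "2 0 -100 0 0 0 0.4"

```text
clock: 10.45
tcp_pos: [614.7, 77.8, 104.8]
tool_rot: [[-0.018, 1.0, -0.006], [1.0, 0.018, -0.002], [-0.002, -0.006, -1.0]]
force: [1.1, 0.6, 0.5]
grip_width: 34.2
```

servo_tool --pt "0 0 50 0 0 0 0.4" --pt "0 0 80 0 0 0 0.4" --pt "-40 -45 80 0 0 0 0.6" --pt "-80 -90 80 0 0 0 0.6" --pt "-120 -135 80 0 0 0 0.6" --pt "-150 -175 80 0 0 0 0.6" --pt "-170 -200 80 0 0 0 0.6" --pt "-170 -200 80 0 0 0 0.6" --pt "-170 -200 80 0 0 0 0.6" --pt "-170 -200 80 0 0 0 0.6"

```text
clock: 11.7
tcp_pos: [447.3, -121.0, 187.3]
tool_rot: [[-0.019, 1.0, 0.0], [1.0, 0.019, -0.0], [-0.0, 0.0, -1.0]]
force: [0.4, -0.2, 0.2]
grip_width: 51.4
```

```bash
python3 - <<'E'
from h import *
np.save('wi.npy',eyes.camera_info('wrist'),allow_pickle=True)
cv2.imwrite('pics/w5.png',cv2.resize(eyes.get_image('wrist'),(768,576)))
cv2.imwrite('pics/t5.png',cv2.resize(eyes.get_image('top')[80:240,90:350],None,fx=3,fy=3))
s=monitor.observe();print(s['tcp_pos'],s['grip_width'])
E
```

```text
[ 447.16630476 -120.95305697  187.16959851] 51.298220601339466
```

View pics/w5.png

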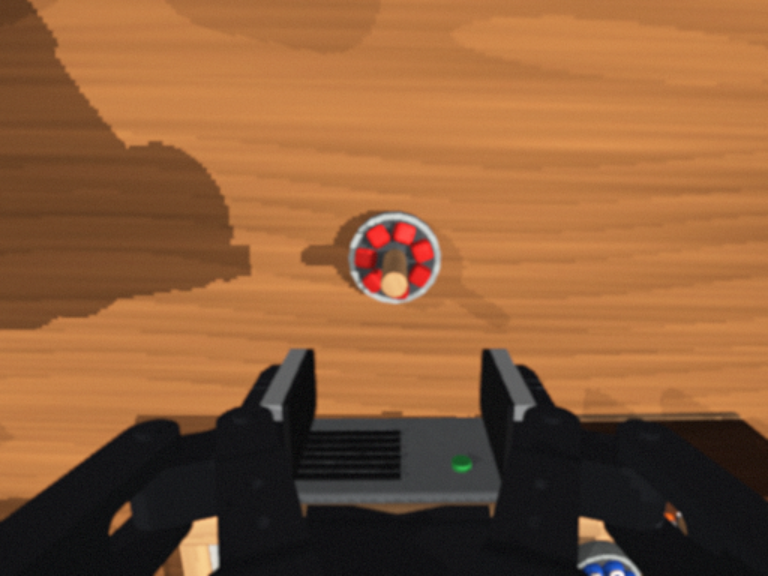

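View pics/t5.png

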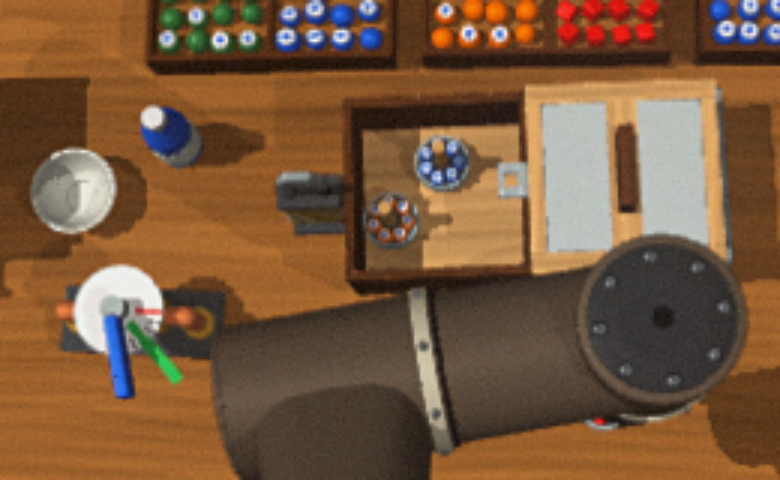

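Two cups stand in the case. The red cup, at (395,258), lies under the tool. I descend on it.

servo_tool --pt "-1 -1 -50 0 0 0 0.6" --pt "-1 -1 -90 0 0 0 0.6" --pt "-1 -1 -118 0 0 0 0.6" --pt "-1 -1 -129 0 0 0 0.6" --pt "-1 -1 -129 0 0 0 0.3" --pt "-1 -1 -129 0 0 0 0" --pt "-1 -1 -129 0 0 0 0" --pt "-1 -1 -129 0 0 0 0" --pt "-1 -1 -129 0 0 0 0" --pt "-1 -1 -110 0 0 0 0"

```text
clock: 13.05
tcp_pos: [444.6, -122.5, 76.7]
tool_rot: [[-0.018, 1.0, -0.003], [1.0, 0.018, -0.0], [-0.0, -0.003, -1.0]]
force: [0.6, -0.4, -2.0]
grip_width: 12.5
```

servo_tool --pt "0 0 40 0 0 0 0" --pt "0 0 90 0 0 0 0" --pt "0 5 130 0 0 0 0" --pt "30 30 130 0 0 0 0" --pt "70 60 130 0 0 0 0" --pt "110 90 130 0 0 0 0" --pt "150 115 130 0 0 0 0" --pt "171 125 130 0 0 0 0" --pt "171 125 130 0 0 0 0" --pt "171 125 130 0 0 0 0"

```text
clock: 14.3
tcp_pos: [615.9, 2.3, 206.8]
tool_rot: [[-0.018, 1.0, -0.001], [1.0, 0.018, -0.0], [-0.0, -0.001, -1.0]]
force: [0.4, 0.3, -2.5]
grip_width: 12.6
```

```bash
python3 - <<'E'
from h import *
cv2.imwrite('pics/w6.png',cv2.resize(eyes.get_image('wrist'),(768,576)))
s=monitor.observe();print(s['tcp_pos'],s['grip_width'])
E
```

```text
[615.86255408   2.13406925 207.12833366] 12.356059736677949
```

View pics/w6.png

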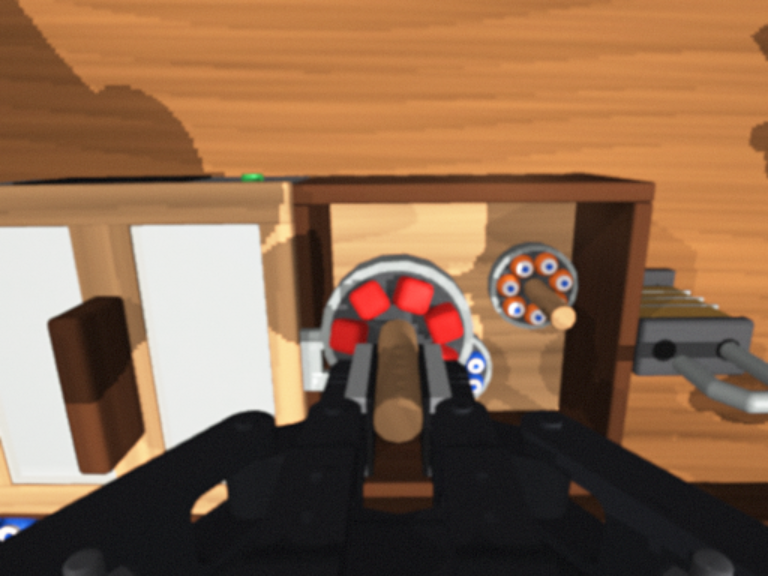

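servo_tool --pt "-3 3 -30 0 0 0 0" --pt "-3 3 -75 0 0 0 0" --pt "-3 3 -115 0 0 0 0" --pt "-3 3 -132 0 0 0 0" --pt "-3 3 -140 0 0 0 0" --pt "-3 3 -141 0 0 0 0" --pt "-3 3 -141 0 0 0 0.4" --pt "-3 3 -141 0 0 0 0.4" --pt "-3 3 -141 0 0 0 0.4" --pt "-3 3 -100 0 0 0 0.4"

```text
clock: 15.6
tcp_pos: [611.6, 5.1, 105.0]
tool_rot: [[-0.018, 1.0, -0.006], [1.0, 0.018, -0.001], [-0.001, -0.006, -1.0]]
force: [0.7, 0.3, 0.9]
grip_width: 34.1
```

servo_tool --pt "0 0 50 0 0 0 0.4" --pt "0 0 100 0 0 0 0.4" --pt "-10 -40 120 0 0 0 0.6" --pt "-20 -80 120 0 0 0 0.6" --pt "-30 -120 120 0 0 0 0.6" --pt "-35 -147 120 0 0 0 0.6" --pt "-35 -147 120 0 0 0 0.6" --pt "-35 -147 120 0 0 0 0.6" --pt "-35 -147 120 0 0 0 0.6" --pt "-35 -147 120 0 0 0 0.6"

```text
clock: 16.85
tcp_pos: [579.0, -140.7, 227.3]
tool_rot: [[-0.019, 1.0, 0.0], [1.0, 0.019, 0.0], [0.0, 0.0, -1.0]]
force: [-0.2, -1.1, -0.5]
grip_width: 51.2
```

```bash
python3 - <<'E'
from h import *
np.save('wi.npy',eyes.camera_info('wrist'),allow_pickle=True)
cv2.imwrite('pics/w7.png',cv2.resize(eyes.get_image('wrist'),(768,576)))
cv2.imwrite('pics/t7.png',cv2.resize(eyes.get_image('top')[80:240,90:350],None,fx=3,fy=3))
s=monitor.observe();print(s['tcp_pos'],s['grip_width'])
E
```

```text
[ 578.87894967 -140.94122148  227.25145809] 50.99111285272303
```

View pics/w7.png

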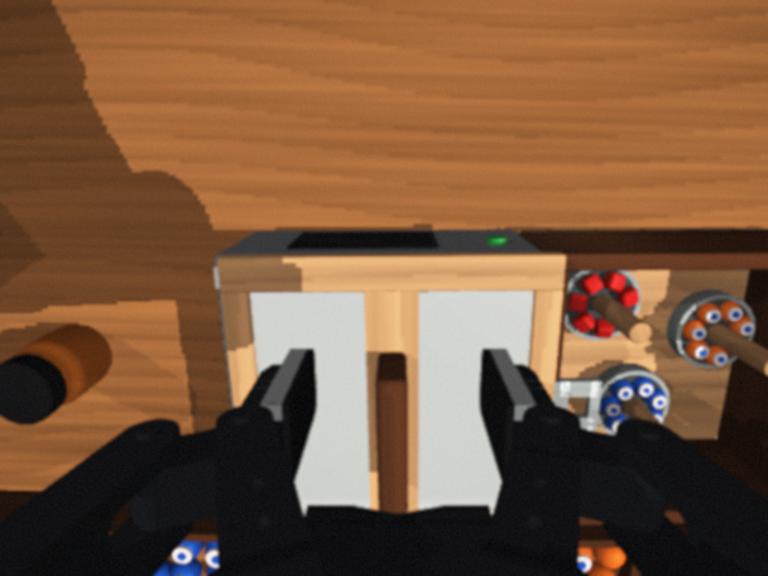

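View pics/t7.png

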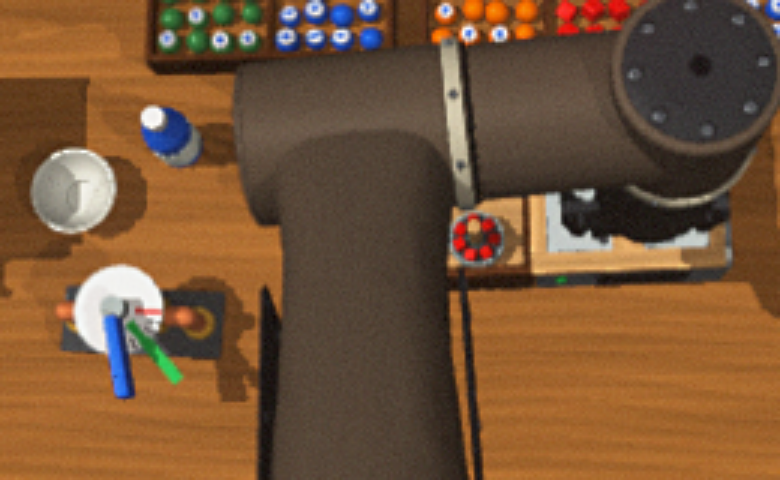

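All three cups stand in the case. The near end of the handle is at (391,353), and the lid's near corners are at (216,255) and (566,255).

```bash
python3 - <<'E'
from h import *
i=np.load('wi.npy',allow_pickle=True).item()
print(w15([(377,353),(405,353)],142,i).tolist(),w15([(216,256),(566,256)],104,i).tolist())
f=lambda p,z:np.round(cast('wrist',[(x/1.5-.17,y/1.5-.17) for x,y in p],z,i),1).tolist()
print('cups rims',f([(602,303),(712,330),(634,402)],26))
E
```

```text
[[605.4, -150.3, 142.0], [605.2, -136.9, 142.0]] [[567.9, -237.9, 104.0], [564.4, -51.4, 104.0]]
cups rims [[614.7, 6.2, 26.0], [634.0, 90.2, 26.0], [693.3, 41.5, 26.0]]
```

```bash
python3 - <<'E'
from h import *
cv2.imwrite('pics/s7.png',cv2.resize(eyes.get_image('side')[130:270,220:400],None,fx=4,fy=4,interpolation=cv2.INTER_CUBIC))
E
```

```text
(no output)
```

View pics/s7.png

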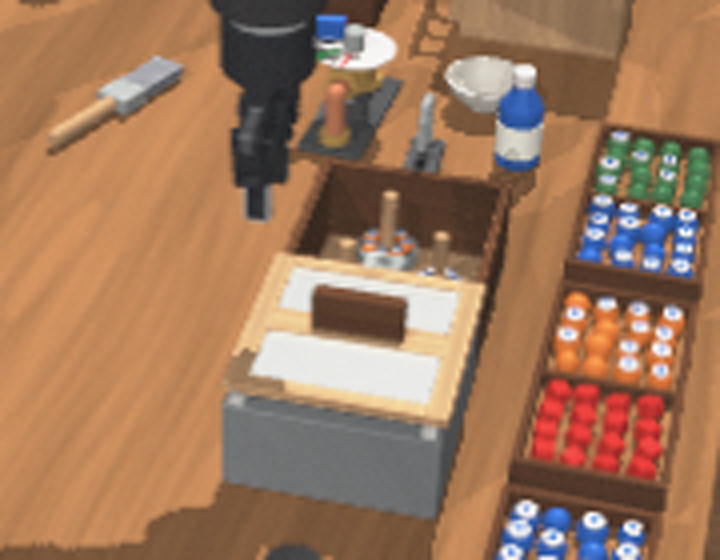

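```bash
python3 - <<'E'
from h import *
g=lambda p,z:np.round(cast('side',[(x/4+220-.4,y/4+130-.4) for x,y in p],z),1).tolist()
print(g([(389,195),(442,236),(346,243)],86)); print(g([(387,240)],26), g([(389,195)],100))
i=np.load('wi.npy',allow_pickle=True).item()
print(w15([(602,303),(712,330),(634,402)],26,i).tolist())
E
```

```text
[[635.4, 88.8, 86.0], [697.0, 36.9, 86.0], [615.3, 1.0, 86.0]]
[[633.7, 100.1, 26.0]] [[639.4, 68.2, 100.0]]
[[614.7, 6.2, 26.0], [634.0, 90.2, 26.0], [693.3, 41.5, 26.0]]
```

The orange cup was knocked to (635, 89). Both views put its stem top at 86 mm, so it is still upright and inside the ±60 mm window, about 48 mm off in y. Next I grip the lid handle.

servo_tool --pt "40 -1 0 0 0 0 0.6" --pt "80 -2 0 0 0 0 0.6" --pt "80 -2 -40 0 0 0 0.6" --pt "80 -2 -75 0 0 0 0.6" --pt "80 -2 -100 0 0 0 0.6" --pt "80 -2 -107 0 0 0 0.6" --pt "80 -2 -107 0 0 0 0.3" --pt "80 -2 -107 0 0 0 0" --pt "80 -2 -107 0 0 0 0" --pt "80 -2 -107 0 0 0 0" --grip_force 40

```text
clock: 18.25
tcp_pos: [659.6, -143.5, 121.9]
tool_rot: [[-0.019, 1.0, 0.002], [1.0, 0.019, -0.0], [-0.0, 0.002, -1.0]]
force: [-1.9, 0.8, 5.9]
grip_width: 15.2
```

servo_tool --pt "0 8 0 0 0 0 0" --pt "-0.5 25 0 0 0 0 0" --pt "-1 45 0 0 0 0 0" --pt "-1.5 65 0 0 0 0 0" --pt "-2 85 0 0 0 0 0" --pt "-2.5 105 0 0 0 0 0" --pt "-3 125 0 0 0 0 0" --pt "-3.5 145 0 0 0 0 0" --pt "-4 160 0 0 0 0 0" --pt "-4 170 0 0 0 0 0"

```text
clock: 19.5
tcp_pos: [654.9, 26.7, 121.8]
tool_rot: [[-0.019, 1.0, 0.001], [1.0, 0.019, -0.001], [-0.001, 0.001, -1.0]]
force: [-3.4, -2.8, 8.4]
grip_width: 15.1
```

servo_tool --pt "0 4 0 0 0 0 0" --pt "-0.3 8 0 0 0 0 0" --pt "-0.3 11 0 0 0 0 0" --pt "-0.5 14 0 0 0 0 0" --pt "-0.5 16 0 0 0 0 0" --pt "-0.5 18 0 0 0 0 0" --pt "-0.5 18 0 0 0 0 0" --pt "-0.5 18 0 0 0 0 0" --pt "-0.5 18 0 0 0 0 0" --pt "-0.5 18 0 0 0 0 0"

```text
clock: 20.75
tcp_pos: [654.5, 40.7, 121.8]
tool_rot: [[-0.018, 1.0, 0.0], [1.0, 0.018, -0.004], [-0.004, 0.0, -1.0]]
force: [0.8, -16.7, 5.6]
grip_width: 15.5
```

servo_tool --pt "0 -3 0 0 0 0 0.4" --pt "0 -3 0 0 0 0 0.4" --pt "0 -3 0 0 0 0 0.4" --pt "0 -3 0 0 0 0 0.4" --pt "0 -3 40 0 0 0 0.4" --pt "0 -3 80 0 0 0 0.4" --pt "-20 10 110 0 0 0 0.2" --pt "-60 60 120 0 0 0 0" --pt "-80 110 120 0 0 0 0" --pt "-80 110 120 0 0 0 0"

```text
clock: 22.0
tcp_pos: [573.0, 157.8, 241.0]
tool_rot: [[-0.023, 1.0, 0.001], [1.0, 0.023, 0.001], [0.001, 0.001, -1.0]]
force: [-0.1, -0.2, -0.6]
grip_width: -0.0
```

```bash
python3 - <<'E'
from h import *
np.save('wi.npy',eyes.camera_info('wrist'),allow_pickle=True)
cv2.imwrite('pics/w8.png',cv2.resize(eyes.get_image('wrist'),(768,576)))
cv2.imwrite('pics/t8.png',cv2.resize(eyes.get_image('top')[80:240,90:350],None,fx=3,fy=3))
s=monitor.observe();print(s['tcp_pos'],s['grip_width'])
E
```

```text
[573.9753574  155.3625158  240.48577223] -0.23490439361727308
```

View pics/w8.png

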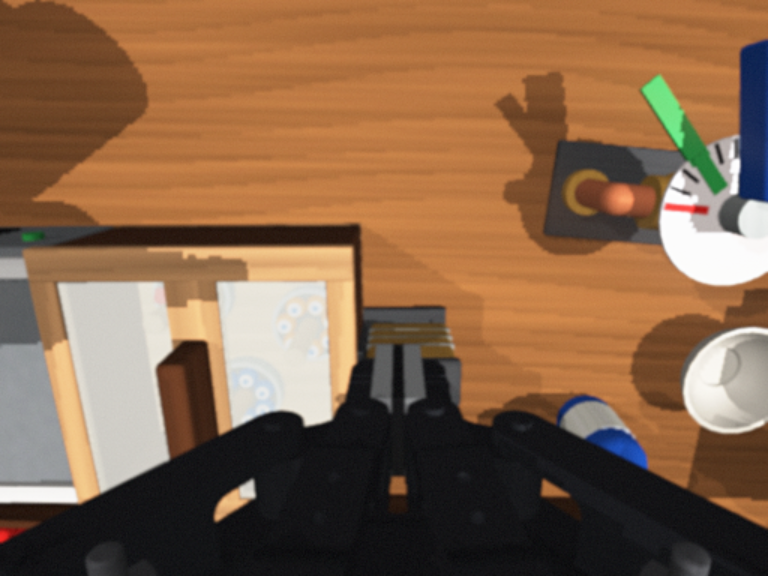

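View pics/t8.png

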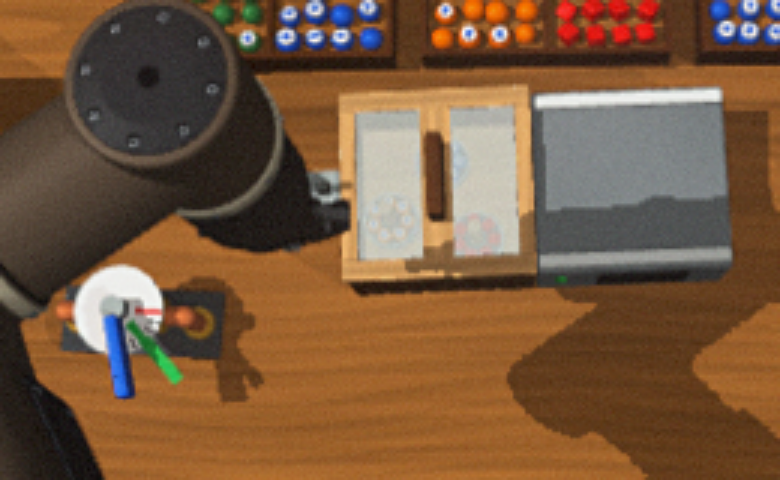

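The cups show through the shut lid.

```bash
python3 - <<'E'
from h import *
i=np.load('wi.npy',allow_pickle=True).item()
print('lid near corners',w15([(27,250),(357,247)],104,i).tolist())
print('rim corner',w15([(360,247)],92,i).tolist())
g=lambda p,z:np.round(cast('top',[(x/3+90-.3,y/3+80-.3) for x,y in p],z),1).tolist()
print('top lid',g([(339,94),(528,85),(535,276),(342,281)],104),'handle',g([(433,132),(437,218)],142))
E
```

```text
lid near corners [[564.3, -51.6, 104.0], [558.7, 134.8, 104.0]]
rim corner [[561.1, 135.6, 92.0]]
top lid [[746.3, 135.8, 104.0], [752.2, -50.1, 104.0], [561.9, -54.2, 104.0], [559.7, 131.3, 104.0]] handle [[694.8, 40.5, 142.0], [611.6, 37.0, 142.0]]
```

servo_tool --pt "40 7 0 0 0 0 0" --pt "79 14 0 0 0 0 0" --pt "79 14 -20 0 0 0 0" --pt "79 14 -45 0 0 0 0" --pt "79 14 -62 0 0 0 0" --pt "79 14 -65 0 0 0 0" --pt "79 14 -65 0 0 0 0" --pt "79 14 -65 0 0 0 0" --pt "79 14 -65 0 0 0 0" --pt "79 14 -65 0 0 0 0"

```text
clock: 23.35
tcp_pos: [653.3, 168.7, 175.8]
tool_rot: [[-0.018, 1.0, 0.001], [1.0, 0.018, 0.0], [0.0, 0.001, -1.0]]
force: [-0.6, -0.7, -0.0]
grip_width: 0.3
```

```bash
python3 - <<'E'
from h import *
w=eyes.get_image('wrist')
a=cv2.resize(eyes.get_image('side')[90:230,230:390],None,fx=3,fy=3)
b=cv2.resize(w,(512,384))
o=np.zeros((420,800,3),np.uint8);o[:,:480]=a;o[:384,480:]=b[:,100:420];cv2.imwrite('pics/s9.png',o)
s=monitor.observe();print(s['tcp_pos'],s['force'])
E
```

```text
[653.25945153 168.65543758 175.56729985] [ 0.15405221 -0.07119372  0.28728241]
```

View pics/s9.png

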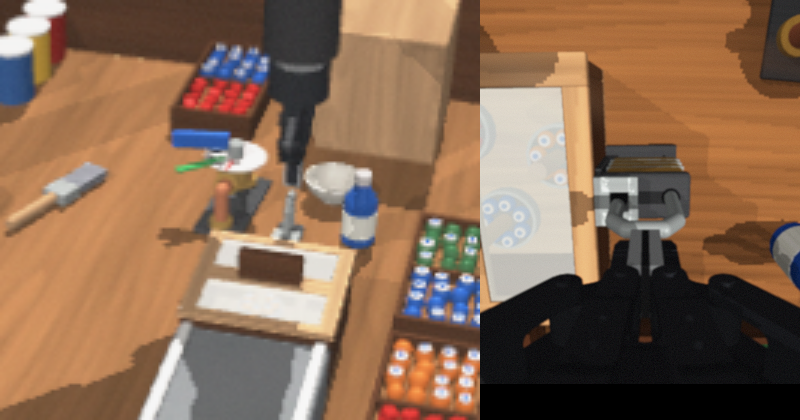

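The closed fingers are centred on the shackle (both at about column 648), and the hasp eye is under the short leg. I press down.

servo_tool --pt "0 0 -8 0 0 0 0" --pt "0 0 -13 0 0 0 0" --pt "0 0 -17 0 0 0 0" --pt "0 0 -21 0 0 0 0" --pt "0 0 -24 0 0 0 0" --pt "0 0 -27 0 0 0 0" --pt "0 0 -30 0 0 0 0" --pt "0 0 -32 0 0 0 0" --pt "0 0 -32 0 0 0 0" --pt "0 0 -32 0 0 0 0"

```text
clock: 24.7
tcp_pos: [653.3, 168.5, 143.7]
tool_rot: [[-0.018, 1.0, 0.0], [1.0, 0.018, -0.0], [-0.0, 0.0, -1.0]]
force: [-3.0, -0.3, 4.6]
grip_width: -0.1
```

servo_tool --pt "0 0 -2 0 0 0 0" --pt "0 0 -4 0 0 0 0" --pt "0 0 -4 0 0 0 0" --pt "0 0 30 0 0 0 0" --pt "0 0 80 0 0 0 0" --pt "-30 20 130 0 0 0 0" --pt "-70 60 150 0 0 0 0.4" --pt "-110 100 150 0 0 0 0.5" --pt "-150 135 150 0 0 0 0.5" --pt "-180 160 150 0 0 0 0.5"

```text
clock: 25.95
tcp_pos: [471.6, 329.9, 293.2]
tool_rot: [[-0.019, 1.0, 0.0], [1.0, 0.019, 0.001], [0.001, 0.0, -1.0]]
force: [0.2, 0.2, -0.6]
grip_width: 42.3
```

servo_tool --pt "-10 0 0 0 0 0 0.5" --pt "-20 0 0 0 0 0 0.5" --pt "-20 0 0 0 0 0 0.5" --pt "-20 0 0 0 0 0 0.5" --pt "-20 0 0 0 0 0 0.5" --pt "-20 0 0 0 0 0 0.5" --pt "-20 0 0 0 0 0 0.5" --pt "-20 0 0 0 0 0 0.5" --pt "-20 0 0 0 0 0 0.5" --pt "-20 0 0 0 0 0 0.5"

```text
clock: 27.2
tcp_pos: [453.2, 328.6, 293.3]
tool_rot: [[-0.018, 1.0, -0.0], [1.0, 0.018, 0.0], [0.0, -0.0, -1.0]]
force: [-0.5, -0.0, 0.2]
grip_width: 42.7
```

```bash
python3 - <<'E'
from h import *
np.save('wi.npy',eyes.camera_info('wrist'),allow_pickle=True)
cv2.imwrite('pics/w10.png',cv2.resize(eyes.get_image('wrist'),(768,576)))
a=cv2.resize(eyes.get_image('side')[130:230,250:350],None,fx=4,fy=4)
b=cv2.resize(eyes.get_image('top')[105:205,170:270],None,fx=4,fy=4)
cv2.imwrite('pics/s10.png',np.hstack([a,b]))
s=monitor.observe();print(s['tcp_pos'],s['grip_width'])
E
```

```text
[453.20923668 328.52782653 293.34091698] 42.6783947769847
```

View pics/w10.png

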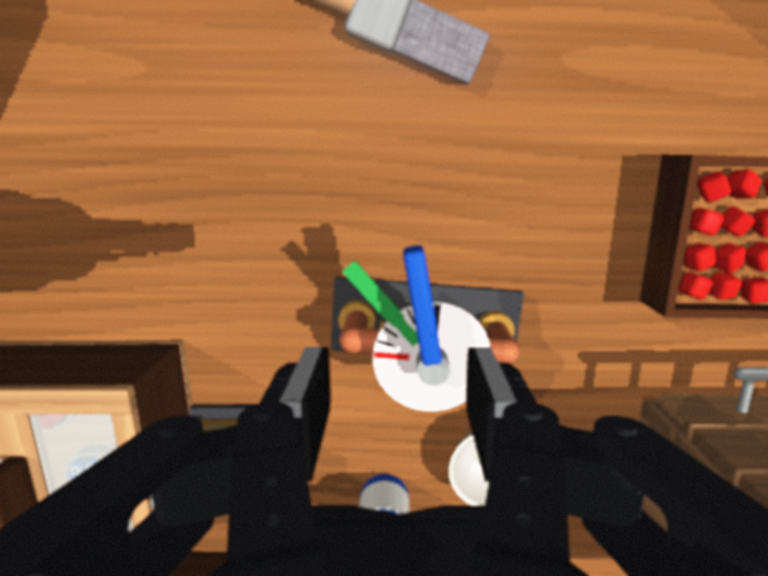

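View pics/s10.png

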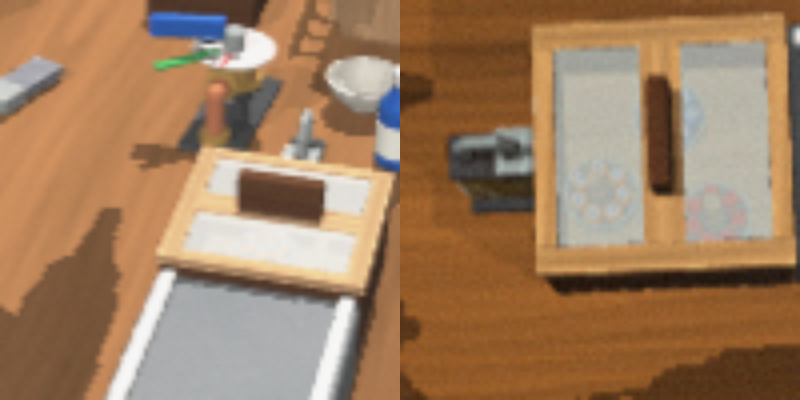

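```bash
python3 - <<'E'
from h import *
i=np.load('wi.npy',allow_pickle=True).item()
P=proj('side',[[652.4,169,z] for z in (133,151)]);print('expected shackle top in crop',((P-[250,130]+.4)*4).round())
im=cv2.resize(cv2.imread('pics/w10.png'),(512,384),interpolation=cv2.INTER_AREA)
hsv=cv2.cvtColor(im,cv2.COLOR_BGR2HSV)
w=cv2.inRange(hsv,(0,0,170),(180,50,255));w[:190]=0;w[290:]=0;w[:,:235]=0;w[:,330:]=0
b=cv2.inRange(hsv,(100,150,60),(130,255,255));b[:150]=0;b[260:]=0;b[:,:250]=0;b[:,:][:,310:]=0
for n,m in(('white',w),('blue',b)):
    c=max(cv2.findContours(m,0,2)[0],key=cv2.contourArea)
    print(n,cv2.contourArea(c),cv2.boundingRect(c),cv2.minAreaRect(c))
    if n=='white':print(cv2.fitEllipse(cv2.convexHull(c)))
print('disc c',w15([(432,356)],87,i),'disc edges L,B',w15([(373,356),(432,411)],87,i).tolist())
print('lever tip, inner',w15([(413,249),(431,360)],122,i).tolist())
print('green ends',w15([(349,269),(414,340)],87,i).tolist(), 'red',w15([(376,355),(408,357)],87,i).tolist())
print('foot corners',w15([(335,279),(522,292)],5,i).tolist())
print('knob',w15([(433,370)],130,i))
E
```

```text
expected shackle top in crop [[307. 113.]
 [308.  97.]]
white 2751.5 (248, 202, 78, 72) ((284.3350830078125, 235.87115478515625), (70.36348724365234, 74.22180938720703), 23.962491989135742)
((287.4858093261719, 237.3595733642578), (72.12471771240234, 78.85120391845703), 80.02490997314453)
blue 934.5 (270, 165, 24, 78) ((281.8783874511719, 203.27027893066406), (78.08951568603516, 15.124707221984863), 80.53767395019531)
disc c [[534.5 355.6  87. ]] disc edges L,B [[535.3, 311.5, 87.0], [580.6, 357.4, 87.0]]
lever tip, inner [[446.3, 338.0, 122.0], [521.9, 352.1, 122.0]]
green ends [[468.7, 294.2, 87.0], [521.9, 341.8, 87.0]] red [[534.4, 313.8, 87.0], [535.6, 337.7, 87.0]]
foot corners [[498.4, 273.7, 5.0], [507.4, 440.9, 5.0]]
knob [[525.4 353.  130. ]]
```

The shackle's top row in the side view dropped about 15 px from before, which matches the 16 px expected for locked. The valve axis is at about (535, 355.5). The lever now points 11° from -x. The green mark and the foot both put 45° at about 42° from world -x. So I grip the lever and turn it 31°.

servo_tool --pt "10 8 -30 0 0 5 0.5" --pt "18 14.5 -80 0 0 10 0.5" --pt "18 14.5 -120 0 0 10 0.5" --pt "18 14.5 -155 0 0 10 0.5" --pt "18 14.5 -180 0 0 10 0.5" --pt "18 14.5 -186 0 0 10 0.5" --pt "18 14.5 -186 0 0 10 0.5" --pt "18 14.5 -186 0 0 10 0.5" --pt "18 14.5 -186 0 0 10 0.5" --pt "18 14.5 -186 0 0 10 0.5"

```text
clock: 28.6
tcp_pos: [471.4, 343.2, 107.9]
tool_rot: [[-0.192, 0.981, 0.001], [0.981, 0.192, 0.001], [0.001, 0.001, -1.0]]
force: [-0.1, 0.2, 0.7]
grip_width: 42.6
```

```bash
python3 - <<'E'
from h import *
cv2.imwrite('pics/w11.png',cv2.resize(eyes.get_image('wrist'),(768,576)))
s=monitor.observe();print(s['tcp_pos'],s['grip_width'],s['force'])
E
```

```text
[471.36579178 343.22188415 107.80691046] 42.79639063383655 [ 0.27432277  0.48882151 -0.68560115]
```

View pics/w11.png

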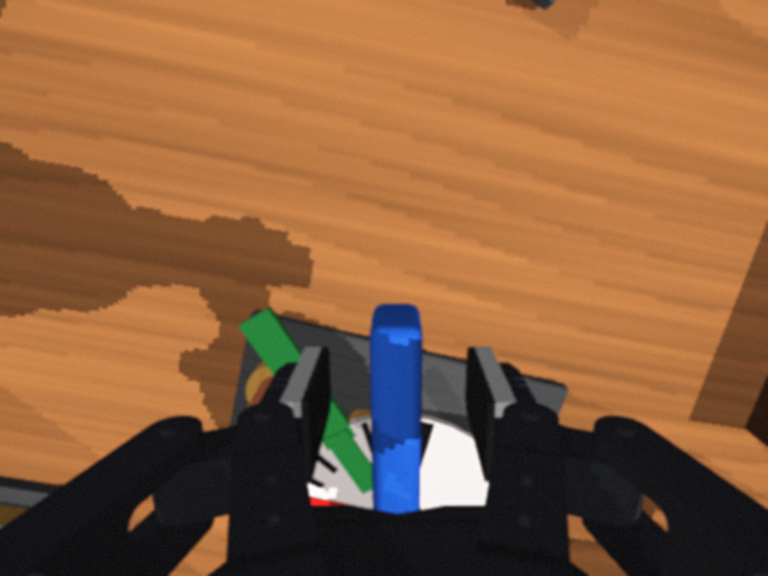

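servo_tool --pt "0 0 0 0 0 0 0.2" --pt "0 0 0 0 0 0 0" --pt "0 0 0 0 0 0 0" --pt "0 0 0 0 0 0 0" --pt "1.3 -5.3 0 0 0 5 0" --pt "3.1 -10.7 0 0 0 10 0" --pt "5.4 -15.9 0 0 0 15 0" --pt "8.1 -20.9 0 0 0 20 0" --pt "11.2 -25.6 0 0 0 25 0" --pt "11.2 -25.6 0 0 0 25 0" --grip_force 40

```text
clock: 29.9
tcp_pos: [482.6, 316.6, 107.4]
tool_rot: [[-0.588, 0.809, -0.0], [0.809, 0.588, -0.001], [-0.001, -0.001, -1.0]]
force: [-0.6, -3.8, 5.2]
grip_width: 13.3
```

servo_tool --pt "2 -2.5 0 0 0 3 0" --pt "4.3 -5.3 0 0 0 6 0" --pt "4.3 -5.3 0 0 0 6 0" --pt "4.3 -5.3 0 0 0 6 0" --pt "4.3 -5.3 0 0 0 6 0" --pt "4.3 -5.3 0 0 0 6 0.5" --pt "4.3 -5.3 0 0 0 6 0.5" --pt "4.3 -5.3 0 0 0 6 0.5" --pt "4.3 -5.3 40 0 0 6 0.5" --pt "-5 -5.3 90 0 0 6 0.5"

```text
clock: 31.15
tcp_pos: [477.1, 311.8, 197.1]
tool_rot: [[-0.669, 0.743, -0.002], [0.743, 0.669, -0.002], [-0.0, -0.003, -1.0]]
force: [0.3, 0.1, 0.6]
grip_width: 42.6
```

servo_tool --pt "0 0 40 0 0 -6 0.5" --pt "0 0 90 0 0 -14 0.5" --pt "-10 0 110 0 0 -24 0.5" --pt "-20 0 110 0 0 -31 0.5" --pt "-20 0 110 0 0 -31 0.5" --pt "-20 0 110 0 0 -31 0.5" --pt "-20 0 110 0 0 -31 0.5" --pt "-20 0 110 0 0 -31 0.5" --pt "-20 0 110 0 0 -31 0.5" --pt "-20 0 110 0 0 -31 0.5"

```text
clock: 32.4
tcp_pos: [457.5, 312.1, 307.2]
tool_rot: [[-0.192, 0.981, -0.0], [0.981, 0.192, -0.0], [-0.0, -0.0, -1.0]]
force: [0.4, -0.4, -0.7]
grip_width: 42.5
```

```bash
python3 - <<'E'
from h import *
np.save('wi.npy',eyes.camera_info('wrist'),allow_pickle=True)
cv2.imwrite('pics/w12.png',cv2.resize(eyes.get_image('wrist'),(768,576)))
s=monitor.observe();print(s['tcp_pos'],s['grip_width'],s['force'])
E
```

```text
[457.47905143 312.09767925 307.25474965] 42.65439081219351 [0.65185962 0.20020342 0.04321039]
```

View pics/w12.png

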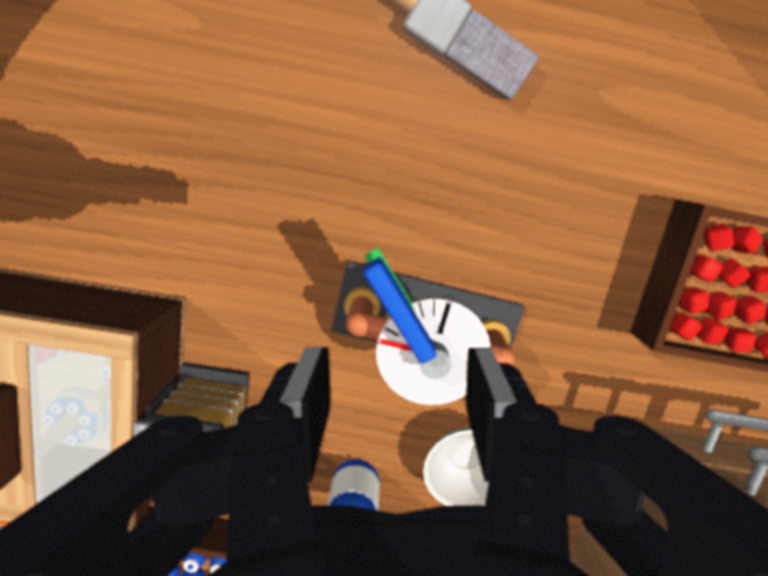

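```bash
python3 - <<'E'
from h import *
i=np.load('wi.npy',allow_pickle=True).item()
A=np.array([535,355.5])
for n,p,z in (('tip',(376,266),122),('lever mid',(403,312),122),('green end',(377,252),87),('closed mark',(444,318),87),('red',(381,342),87),('disc',(433,351),87)):
    q=w15([p],z,i)[0];d=q[:2]-A;print(n,q,round(np.degrees(np.arctan2(-d[1],-d[0])),1),round(np.hypot(*d),1))
f=w15([(348,262),(523,304)],5,i);print(f.tolist(),np.degrees(np.arctan2(*(f[1]-f[0])[:2])))
E
```

```text
tip [467.7 299.3 122. ] 39.9 87.7
lever mid [495.9 323.2 122. ] 39.6 50.7
green end [465.7 298.2  87. ] 39.6 89.9
closed mark [506.3 357.4  87. ] -3.8 28.8
red [534.8 314.   87. ] 89.7 41.5
disc [534.4 354.9  87. ] 45.0 0.8
[[497.5, 273.9, 5.0], [505.8, 440.4, 5.0]] 2.8538236458037143
```

The lever reads about 43° against the stand (39.8° world; foot yaw -2.9°, closed mark -3.8°) and covers the green mark. I retreat for a final check.

servo_tool --pt "0 -55 10 0 0 0 0.5" --pt "0 -110 20 0 0 0 0.5" --pt "0 -165 20 0 0 0 0.5" --pt "0 -220 20 0 0 0 0.5" --pt "-10 -280 20 0 0 0 0.5" --pt "-10 -340 20 0 0 0 0.5" --pt "-20 -400 20 0 0 0 0.5" --pt "-20 -460 20 0 0 0 0.5" --pt "-20 -520 20 0 0 0 0.5" --pt "-20 -580 20 0 0 0 0.5"

```text
clock: 33.7
tcp_pos: [437.1, -269.9, 327.7]
tool_rot: [[-0.192, 0.981, 0.001], [0.981, 0.192, -0.0], [-0.0, 0.001, -1.0]]
force: [1.7, 0.8, 0.6]
grip_width: 42.6
```

```bash
python3 - <<'E'
from h import *
t=eyes.get_image('top');s=eyes.get_image('side')
cv2.imwrite('pics/t13.png',cv2.resize(t[80:240,90:350],None,fx=3,fy=3,interpolation=cv2.INTER_CUBIC))
cv2.imwrite('pics/s13.png',cv2.resize(s[120:320,220:400],None,fx=3,fy=3,interpolation=cv2.INTER_CUBIC))
E
```

```text
(no output)
```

View pics/t13.png

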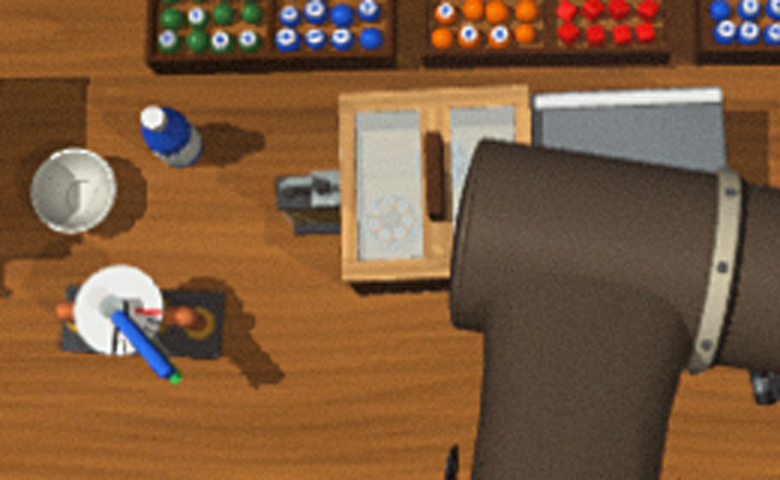

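View pics/s13.png

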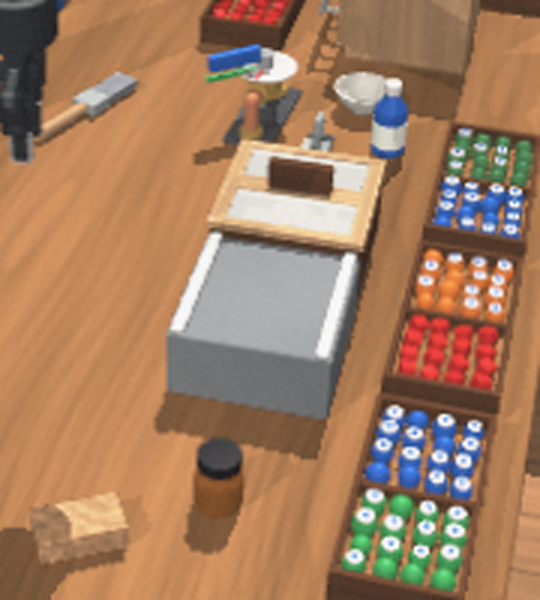

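```bash
python3 - <<'E'
from h import *
g=lambda p,z:np.round(cast('top',[(x/3+90-.3,y/3+80-.3) for x,y in p],z),1)
A=np.array([535,355.5]);print(g([(391,217)],26))
q=g([(168,375),(116,310)],122);d=q[0]-q[1];print(q,np.degrees(np.arctan2(-d[1],-d[0])))
s=monitor.observe();print(s['dq'].round(3),s['force'].round(1),s['clock'])
P=proj('side',[[652.4,169,z] for z in (133,151)]);print((P-[220,120])*3)
E
```

```text
[[639.4  92.4  26. ]]
[[469.  293.8 122. ]
 [531.9 345.7 122. ]] 39.526696050849296
[ 0.082 -0.033 -0.033 -0.022 -0.002 -0.097] [ 0.6  0.5 -0.2] 33.8
[[318.95626554 113.31417864]
 [319.73790146 101.25774648]]
```

servo_tool --pt "0 0 0 0 0 0 0.5" --pt "0 0 0 0 0 0 0.5" --pt "0 0 0 0 0 0 0.5" --pt "0 0 0 0 0 0 0.5" --pt "0 0 0 0 0 0 0.5" --pt "0 0 0 0 0 0 0.5" --pt "0 0 0 0 0 0 0.5" --pt "0 0 0 0 0 0 0.5" --pt "0 0 0 0 0 0 0.5" --pt "0 0 0 0 0 0 0.5"

```text
clock: 35.05
tcp_pos: [437.4, -267.9, 327.3]
tool_rot: [[-0.191, 0.982, -0.0], [0.982, 0.191, 0.0], [0.0, -0.0, -1.0]]
force: [0.0, -0.6, -0.2]
grip_width: 42.5
```

```bash
python3 -c "
from bench import job_done
print(job_done())"
```

```text
the job is handed in; nothing more can be done
None
```

I put the three cups that were out (blue, orange, red) in the drying case, slid the lid shut, locked the padlock and turned the valve lever onto the green mark. I then handed the job in at about 35 s; no verdict is reported.

What my last checks showed:
- **Cups:** all three were upright in the case before I shut the lid. The orange one had been knocked aside after I placed it. It now stands about 48–51 mm off centre in y, against the 60 mm limit, so I left it there.
- **Lid:** it stopped against the end stop with about 17 N of push, and afterwards it measured centred over the box.
- **Shackle:** in the side view its top sits at the locked height (row 113, where 113 is expected locked and 101 open).
- **Valve:** the lever covers the green mark. I measured it at about 43°, with marks and views disagreeing by 1–3°, inside the 38–52° window.
- **Other things:** the pictures show no sign that the bench items I could see were moved, but I did not measure their positions. The spoon was not in view in the last pictures. The arm was clear of everything and at rest.

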